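# Load an angle cleat into a sloping drill jig, home against its stop screw

## Robot

A 7-joint arm with a two-finger parallel gripper is mounted at the origin on the work surface. World frame = base frame: x ahead of the robot, y to its left, z up, the work surface at z = 0. Lengths are in mm, angles in rad, forces in N, time in s.
With the tool pointing down it reaches from about 350 to 900 mm from the base axis. Payload 7.2 kg.
Tool frame: the origin (TCP) lies at the very end of the fingers, on their centre line; the grasp point (between the pads) lies 19 mm behind it; z points along the fingers, y is the line along which they close (so a half turn about z gives the same grasp; the last joint's range is limited). The gripper opens to 88 mm and grips with 3 to 60 N. Pads are 20 mm wide; open, the fingers measure 115 mm over their backs; the gripper's body (75 mm by 178 mm) begins 61 mm behind the grasp point.
Start: joints at [1.277, 0.411, -0.013, 1.596, 0.006, 1.134, -0.082], TCP at [139.916, -609.141, 222.653] pointing down, gripper open.
Joint ranges: [-2.95, 2.95], [-0.29, 1.99], [-1.47, 1.44], [0.14, 2.54], [-1.03, 4.17], [0.13, 1.85], [-2.86, 2.86]. Speed limits (rad/s): [2.39, 2.39, 3.01, 3.01, 3.14, 3.14, 3.14].

## Interface

Orientations are given as a unit quaternion [x, y, z, w].
In Python, from bench import bot gives the robot as it stands.
- The arm moves only by the shell command python3 -m jog 'ROWS'. ROWS is JSON, a list of rows, each a list of 3 entries, a list of its own where there are three numbers: the opening, from -1 (shut) to 1 (fully open), so that 0 is half open, then the shift along the world's x, y, z in cm, then the turn, a rotation vector about the world's x, y, z in rad. In form: [[claw, [x, y, z], [rx, ry, rz]], ...]. A call has 1 to 10 rows; each row shifts and turns the commanded pose from where the row before left it; what a row does not reach is not made up. A row lasts 1/8 s, in which the tool goes at most 62.5 mm and 10.7 degrees, less where a joint would pass 70% of its speed; a pose out of reach is approached as far as the arm can. A call is refused whole if a number of a shift passes 6.25 or a number of a turn 0.188, either way. A call with a gripper value outside its range is refused whole. The fingers move at their own pace and stop on an object; the grip force is fixed at half the most. Time passes only in rows, so rows that do not move let the fingers close. It gives the time, the measured TCP pose, the force, the opening and the grip force at its end, in the units of the state.
- bot.get_state(): the state, without advancing time (a new reading comes with each control period).
- bot.snapshot(name): name is "scene" or "top"; returns the picture (384x512x3 uint8, red, green, blue); there is no depth.
- bot.camera_info(name): a dict with "camera_matrix" (3x3 intrinsics, pixels), "k1" (the pictures are not rectified: a ray, as slopes to the right and down, at radius r is drawn at 1 + k1 r^2 times it, then the intrinsics apply), "position" and "rotation" of the camera in the world. Camera axes: x right, y up, looking along -z (the intrinsics and any distortion apply to the point x, -y, -z); pixel columns grow to the right and rows downward; lengths in mm; the calibration is good to about 2 mm. A picture is of the moment at which its call begins. camera_info takes no time and is no camera call.
- bot.hand_in(): hands the job in; it is judged then, once.
The state is a dict: "time_s": time; "joint_pos": joint angles; "qvel": joint speeds; "tau": joint torques, N m; "eef_pos": TCP position; "eef_rot": TCP orientation; "force": force on the tool from outside, world axes, zero at the start; "wrist_torque": the same for the moment, N m; "grip_width": finger opening in mm; "gripper_force": force on a finger pad.
Only numpy, scipy, OpenCV 4.12 (cv2) and the standard library are available. Lean on these libraries where they do the work, as an engineer would, in place of code of your own. Each camera call takes 0.05 s, during which the arm holds its last target. There are 200 camera calls.

## Task

Load the larger angle-iron cleat into the sloping drill jig: lay its long foot flat on the bed between the guide strips, with the upright leg at the low open end, then slide it up under the bushing plate until you feel it bear on the stop screw, and leave it resting there, touching the stop. Press it home firmly but gently, since ramming it (15 N on the screw is too much) upsets the stop's setting, and leave everything else on the bench where it is.

Things in the scene. Friction and masses are not known exactly. Their poses are not given: they have to be found in the camera images.
- cleat_leg (a point): Centre of the upright leg of the workpiece: an angle cleat, a 60 mm cut of dark steel angle 100 x 50 x 8 mm, 0.4 to 0.66 kg, the larger of two angle pieces. It stands foot down, leg up, left or right of the jig. Point: 25 mm above the foot's underside, 25 mm below the leg's top. Axes: x from the leg along the foot, y along the 60 mm width, z up. The leg is 8 mm thick in x.
- foot_end (a point): Middle of the lower edge of the free end of the cleat's long foot, same axes; 96 mm in x ahead of the leg's centre and 25 mm below it. The foot is 60 mm wide, 8 mm thick and 100 mm long including the leg's thickness.
- bed: The drill jig's sloping steel bed, 270 mm long, 112 wide, rising at 8 degrees, bolted down, low open end towards the robot. Origin: middle of the bed's low end on its upper face, 30 mm above the bench. Axes: x uphill along the bed, y across, z square to the bed. The cleat slides on it with friction about 0.3 (0.24 to 0.36), so it stays on the slope where it is left.
- guide_mouth (a point): Middle of the guides' low, wide mouth, on the bed's face at bed x = 41 mm; axes as the bed's. Two aluminium guide strips, 14 mm wide, 11 mm high, stand 86 mm apart here and close in evenly (6 degrees each) to a straight channel 63.5 mm wide, centred on bed y = 0, from bed x = 150 mm to the top of the bed.
- bushing_plate (a point): Middle of the underside of the steel bushing plate that bridges the guides, 11 mm above the bed; axes as the bed's. It reaches 12 mm uphill and downhill of this point (bed x = 170 to 194 mm) and is 16 mm thick; the brass drill bushing on it ends 23 mm above this point, a small thumb screw 34 mm. The cleat's foot passes under it, the leg cannot.
- stop_block (a point): Middle of the downhill face of the block across the bed's top, at the bed's face (bed x = 242 mm), 28 mm high; axes as the bed's. Through it comes the stop screw: 10 mm steel, flat end downhill, on bed y = 0, axis 6 mm above the bed, rigid. How far it stands out of this face is set by hand, differs each time (6 to 40 mm, bed x = 202 to 236 mm) and is not reported.

How it is judged (in metres and radians):
On the way, in this order (a step that is already met when the one before it is completed fails the run):
1. the cleat's foot lies on the bed between the guide strips, leg at the low end, not yet home (z of cleat_leg in the frame of bed between 0.021 and 0.029 m and x of cleat_leg in the frame of bed between -0.02 and 0.103 m and angle between the z axis of cleat_leg and the z axis of bed, either way round below 0.06 rad and angle between the x axis of cleat_leg and the x axis of bed, either way round below 0.2 rad and y of cleat_leg in the frame of bed between -0.012 and 0.012 m and x of foot_end in the frame of bed above 0.05 m), for 0.1 s.
2. the end of the foot bears on the stop screw with more than 1.5 N (contact force between cleat and stop_screw_c0 above 1.5 N).
At the end, for the whole second after the job is handed in: the cleat lies flat on the bed (within 3 mm and 0.05 rad), in line with it (within 0.08 rad), the end of its foot within 1.7 mm of the stop screw's end, at rest and let go (x of stop_screw_c0 in the frame of cleat_leg between 0.127 and 0.1327 m and z of cleat_leg in the frame of bed between 0.022 and 0.028 m and angle between the z axis of cleat_leg and the z axis of bed, either way round below 0.05 rad and angle between the x axis of cleat_leg and the x axis of bed, either way round below 0.08 rad and linear speed of cleat below 0.01 m/s); the robot touches nothing.
It fails at once if the cleat is rammed against the stop screw (15 N or more) (contact force between cleat and stop_screw_c0 above 15 N).
It fails at once if a bystander is moved by more than 30 mm (distance of any of small_angle, square_tube, magnet, wire_brush, tape, punch, spray_can from where it was at the start of the episode above 0.03 m).
It also fails if it takes over 67 s, if anything falls off the work surface, if the arm or the gripper's body presses on something with over 40 N, if the wrist force passes 120 N, or if a joint passes its speed limit or range.

## Working session

There is one attempt and no reset: what is moved stays moved. The work goes in short steps, Python scripts to look and compute and a shell command to move; the robot and the scene stay as the last step left them, time stands still between calls to the robot, and variables do not carry over. Pictures are saved under pics/ and viewed, at most 10 in all, crops included, and the job is handed in when it is done.

```bash
mkdir -p pics; cat > h.py <<'E'
import numpy as np, cv2
from bench import bot
from scipy.spatial.transform import Rotation as R
def cam(n):
    c=bot.camera_info(n); r=np.array(c["rotation"],float)
    if r.shape!=(3,3): r=R.from_quat(r.ravel()).as_matrix()
    return np.array(c["camera_matrix"]),c["k1"],np.array(c["position"],float),r
def ray(n,uv):
    K,k1,p,r=cam(n); uv=np.atleast_2d(np.array(uv,float))
    q=cv2.undistortPoints(uv[:,None],K,np.array([k1,0,0,0,0.]))[:,0]
    d=np.c_[q[:,0],-q[:,1],-np.ones(len(q))]@r.T
    return p,d
def plane(n,uv,z):
    p,d=ray(n,uv); return p+d*((z-p[2])/d[:,2])[:,None]
def proj(n,X):
    K,k1,p,r=cam(n); c=(np.atleast_2d(X)-p)@r; s=np.c_[c[:,0],-c[:,1]]/-c[:,2:]
    s=s*(1+k1*(s**2).sum(1,keepdims=True)); return s@K[:2,:2].T+K[:2,2]
def tri(u1,u2):
    out=[]
    for a,b in zip(np.atleast_2d(u1),np.atleast_2d(u2)):
        p,d=ray("scene",a);q,e=ray("top",b);d=d[0];e=e[0]
        s=np.linalg.lstsq(np.c_[d,-e],q-p,rcond=None)[0]
        A,B=p+s[0]*d,q+s[1]*e; out.append([*((A+B)/2),np.linalg.norm(A-B)])
    return np.array(out)
def snap(n,f,crop=None,s=1):
    im=bot.snapshot(n)[:,:,::-1]
    if crop: x,y,w,h=crop; im=im[y:y+h,x:x+w]
    cv2.imwrite("pics/"+f,cv2.resize(im,None,fx=s,fy=s,interpolation=cv2.INTER_CUBIC))
E
python3 -c "
from h import *
np.set_printoptions(precision=3,suppress=True)
for n in('scene','top'):
  print(cam(n)); snap(n,n+'0.png',None,1.5)
print(bot.get_state())"
```

```text
(array([[475.459,   0.   , 254.581],
       [  0.   , 475.459, 195.18 ],
       [  0.   ,   0.   ,   1.   ]]), -0.051075325739622424, array([922.829, 673.472, 833.207]), array([[-0.897, -0.303,  0.322],
       [ 0.442, -0.619,  0.649],
       [ 0.003,  0.724,  0.689]]))
(array([[390.421,   0.   , 256.598],
       [  0.   , 390.421, 192.863],
       [  0.   ,   0.   ,   1.   ]]), -0.049042969197089295, array([531.575, -20.884, 897.537]), array([[ 0.014,  0.999, -0.047],
       [-1.   ,  0.014,  0.002],
       [ 0.003,  0.047,  0.999]]))
{'time_s': 0.1, 'joint_pos': array([ 1.277,  0.412, -0.013,  1.597,  0.006,  1.134, -0.082]), 'qvel': array([-0.001, -0.003,  0.001, -0.002,  0.   ,  0.001,  0.   ]), 'tau': array([  0.003, -58.909,   0.644, -29.171,  -0.054,   0.015,   0.   ]), 'eef_pos': array([ 139.775, -608.704,  221.899]), 'eef_rot': array([ 0.994,  0.113, -0.   , -0.001]), 'force': array([ 0.533, -0.261,  1.151]), 'wrist_torque': array([-0.026, -0.037,  0.019]), 'gripper_force': 0.0, 'grip_width': 88.07883168807484}
```

View pics/scene0.png

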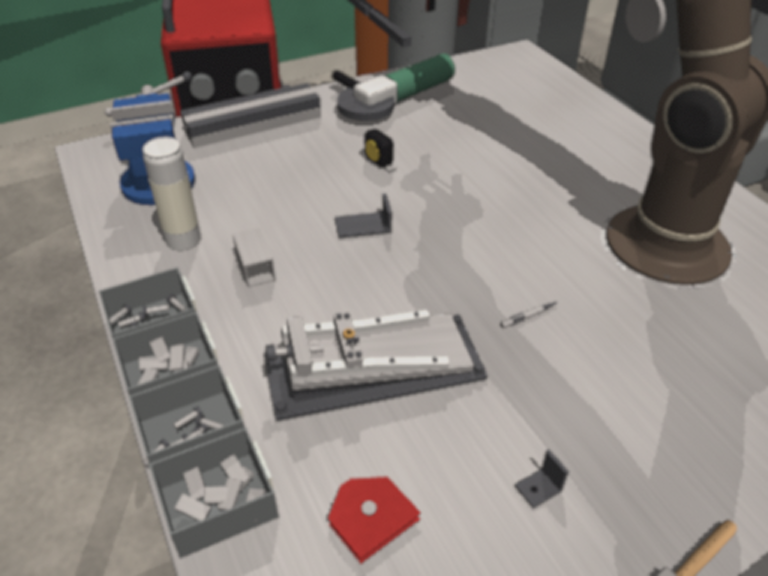

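View pics/top0.png

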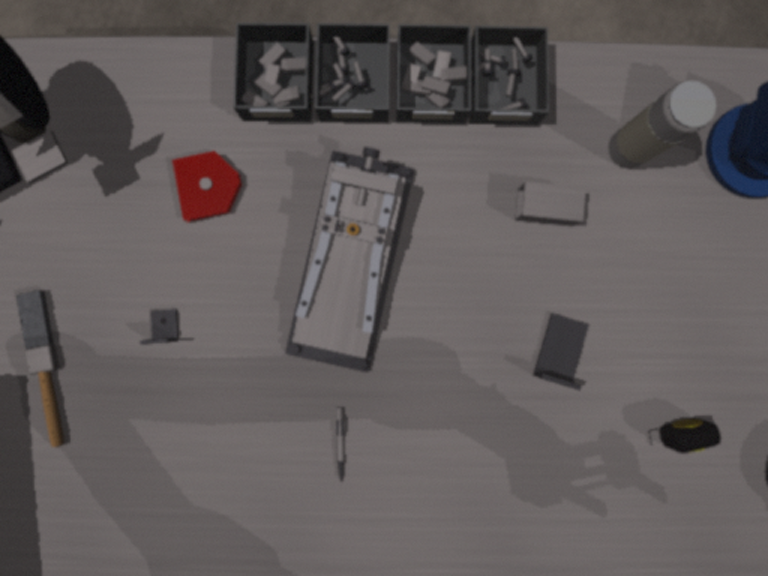

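The scene view shows the cleat at about (363,218) in the 1.5x picture, and the jig at (375,355). In the top view the cleat is at (561,348) with its leg on the robot side, and the jig is at (350,262) with its low end down-left. Next I'll make enlarged crops to get corner points.

```bash
python3 -c "
from h import *
t=bot.snapshot('top')[:,:,::-1]
a=t[95:250,185:280]; b=t[200:265,345:400]
A=cv2.resize(a,None,fx=3.8,fy=3.8,interpolation=cv2.INTER_CUBIC); B=cv2.resize(b,None,fx=7,fy=7,interpolation=cv2.INTER_CUBIC)
o=np.zeros((600,760,3),np.uint8); o[:A.shape[0],:A.shape[1]]=A; o[:B.shape[0],370:370+B.shape[1]]=B
o=np.clip(o*1.7,0,255).astype(np.uint8)
cv2.imwrite('pics/c1.png',o)
s=bot.snapshot('scene')[:,:,::-1][200:285,170:330]
cv2.imwrite('pics/c2.png',cv2.resize(s,None,fx=5,fy=5,interpolation=cv2.INTER_CUBIC))
# cleat mask
for n,bx in(('top',(345,200,60,65)),('scene',(215,125,55,40))):
  im=bot.snapshot(n)[:,:,::-1]; x,y,w,h=bx
  g=cv2.cvtColor(im[y:y+h,x:x+w],cv2.COLOR_BGR2GRAY)
  th,m=cv2.threshold(g,0,255,cv2.THRESH_BINARY_INV|cv2.THRESH_OTSU)
  c=max(cv2.findContours(m,0,2)[0],key=cv2.contourArea); 
  print(n,th,cv2.contourArea(c),cv2.approxPolyDP(c,1.5,True)[:,0]+[x,y], cv2.boxPoints(cv2.minAreaRect(c))+[x,y])
"
```

```text
top 80.0 1180.5 [[367 209]
 [355 250]
 [386 259]
 [389 254]
 [383 252]
 [382 249]
 [391 216]] [[353.99681854 250.41082764]
 [366.56051064 207.69426823]
 [400.01911163 217.53503418]
 [387.45542145 260.25159454]]
scene 132.0 576.0 [[257 130]
 [255 130]
 [255 138]
 [249 142]
 [223 145]
 [225 157]
 [227 159]
 [260 155]
 [261 142]] [[219.81132126 139.33962345]
 [257.18867874 128.66037846]
 [264.35848999 153.75471497]
 [226.98113251 164.43395996]]
```

View pics/c1.png

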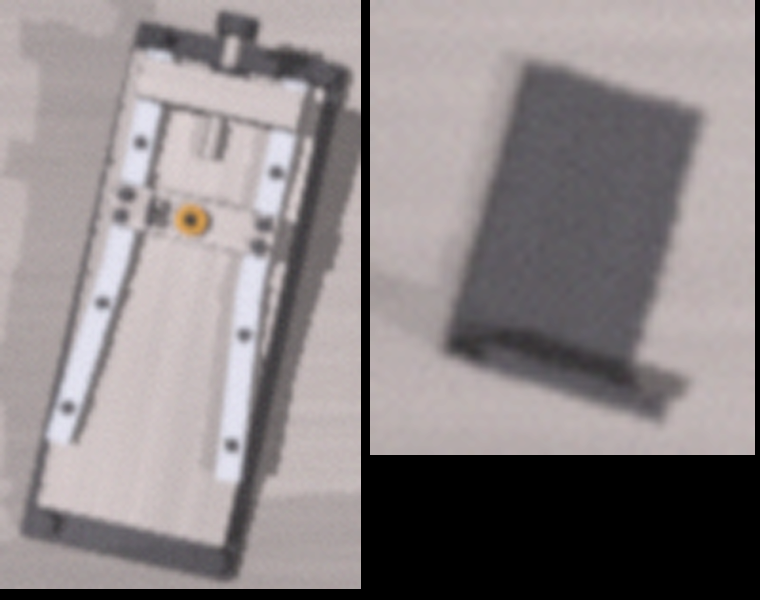

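View pics/c2.png

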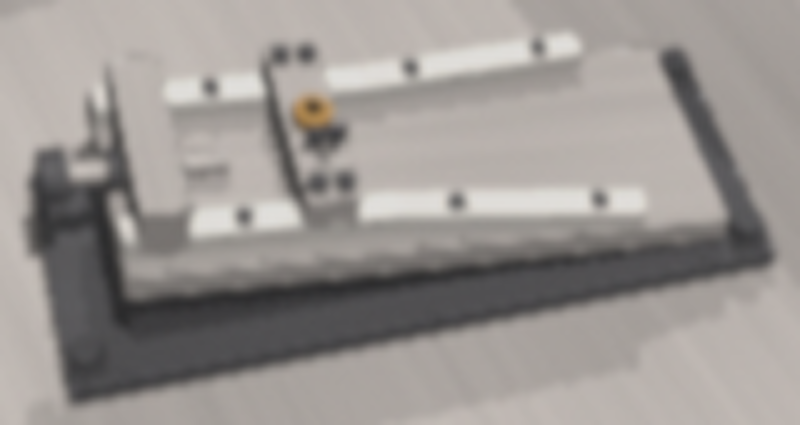

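```bash
cat > m1.py <<'E'
from h import *
np.set_printoptions(precision=2,suppress=True)
T=lambda a:(np.array(a,float)+.5)/3.8-.5+[185,95]
S=lambda a:(np.array(a,float)+.5)/5-.5+[170,200]
t=[(140,143),(102,302),(67,407),(276,173),(244,335),(232,445),(191,219),(40,508),(226,545)]
s=[(245,217),(457,201),(600,199),(209,88),(410,67),(538,46),(314,110),(728,222),(660,50)]
P=tri(S(s),T(t)); print(P)
P=P[:,:3]
m=(P[:3]+P[3:6])/2; print(m,"yaw",np.arctan2(*(m[0]-m[2])[[1,0]]),"slope",(m[0]-m[2])[2]/np.linalg.norm((m[0]-m[2])[:2]))
d=P[7]-P[8]; print("low edge",np.linalg.norm(d),"yaw",np.arctan2(-d[0],d[1]),(P[7]+P[8])/2)
B=lambda a:(np.array(a,float)+.5)/7-.5+[345,200]
C=plane('top',B([(157,62),(333,108),(78,348),(265,355)]),8); print(C)
d=C[0]-C[1];print(np.linalg.norm(d),np.arctan2(-d[0],d[1]),(C[0]+C[1])/2,[np.arctan2(*(C[i]-C[i+2])[[1,0]]) for i in(0,1)])
E
python3 m1.py
```

```text
[[699.36  53.85  70.95   0.69]
 [610.24  74.99  58.08   0.14]
 [550.43  94.85  49.66   0.05]
 [683.76 -23.    70.06   1.12]
 [592.89  -6.11  58.12   0.83]
 [530.2    0.11  49.58   0.19]
 [653.91  23.75  86.7    0.21]
 [492.19 112.73  23.08   1.82]
 [468.88   4.88  24.02   5.84]]
[[691.56  15.43  70.51]
 [601.57  34.44  58.1 ]
 [540.31  47.48  49.62]] yaw -0.20881420193514702 slope 0.1351254961905191
low edge 110.33909534964512 yaw -0.21291469576847938 [480.54  58.81  23.55]
[[ 541.34 -276.11    8.  ]
 [ 527.04 -334.32    8.  ]
 [ 448.01 -250.51    8.  ]
 [ 446.33 -311.97    8.  ]]
59.93632989351207 -0.24095105395476812 [ 534.19 -305.21    8.  ] [np.float64(-0.26770384976511635), np.float64(-0.2701080442432817)]
```

Everything agrees with the given sizes:

| Item | Measured | Expected |
|---|---|---|
| Foot width | 59.9 mm | 60 mm |
| Bed width | 110 mm | 112 mm |
| Bed slope | 7.7° | 8° |
| Bed yaw | -0.21 | – |
| Bed origin | about (482, 59.7, 30) | – |
| Cleat leg | about (441, -280.5), yaw about -0.26 | – |

Now I'll move above the cleat.

```bash
python3 -m jog '[[0,[3.7,4.1,0],[0,0,0.135]],[0,[3.7,4.1,0],[0,0,0.135]],[0,[3.7,4.1,0],[0,0,0.135]],[0,[3.7,4.1,0],[0,0,0.135]],[0,[3.7,4.1,0],[0,0,0.135]],[0,[3.7,4.1,0],[0,0,0.135]],[0,[3.7,4.1,0],[0,0,0.135]],[0,[3.7,4.1,0],[0,0,0.135]],[0,[0,0,0],[0,0,0]]]'
cat > where.py <<'E'
from h import *
import sys
np.set_printoptions(precision=3,suppress=True)
s=bot.get_state(); r=R.from_quat(s["eef_rot"]); M=r.as_matrix()
psi=-0.209; a=np.deg2rad(8)
Bm=(R.from_euler('z',psi)*R.from_euler('y',-a)).as_matrix(); O=np.array([482,59.7,30.])
def goal(x): # tool z = -x-normal, tool y = -x axis
    return x
print("t",s["time_s"],"tcp",s["eef_pos"],"F",s["force"],"w",s["grip_width"],"gf",s["gripper_force"])
print("bed coords",(s["eef_pos"]-O)@Bm,"F bed",s["force"]@Bm,"tool y yaw",np.arctan2(-M[1,1],-M[0,1]))
for nm,A in(("cleat",R.from_euler('z',-0.26).as_matrix()),("bed",Bm)):
    G=min((np.c_[-k*A[:,1],k*A[:,0],-A[:,2]]*1.0 for k in(1,-1)),key=lambda g:(R.from_matrix(g)*r.inv()).magnitude()) if 0 else None
    best=None
    for k in(1,-1):
        Y=k*A[:,0];Z=-A[:,2];X=np.cross(Y,Z); v=(R.from_matrix(np.c_[X,Y,Z])*r.inv()).as_rotvec()
        if best is None or np.linalg.norm(v)<np.linalg.norm(best): best=v
    print("rotvec to",nm,best)
E
sed -i '/^def goal/,/^    return x/d; /    G=min/d' where.py; python3 where.py
```

```text
time_s: 1.42
eef_pos: [438.8, -277.1, 222.9]
eef_rot: [0.792, 0.611, 0.001, -0.0]
force: [-0.5, 0.1, -0.3]
grip_width: 43.9
gripper_force: 0.0
t 1.425 tcp [ 438.848 -277.077  222.928] F [-0.543  0.123 -0.31 ] w 43.90527303286435 gf 0.0
bed coords [  54.244 -338.402  187.2  ] F bed [-0.594  0.008 -0.23 ] tool y yaw 2.8852126903516253
rotvec to cleat [-0.001  0.002 -0.004]
rotvec to bed [-0.034 -0.134  0.047]
```

```bash
python3 -m jog '[[0,[0.13,-0.17,-4],[0,0,0]],[0,[0.13,-0.17,-4],[0,0,0]],[0,[0,0,-4],[0,0,0]],[0,[0,0,-1.5],[0,0,0]]]'; python3 -c "
from h import *
a=bot.snapshot('top')[:,:,::-1][175:285,325:425]; b=bot.snapshot('scene')[:,:,::-1][95:175,200:300]
a=cv2.resize(a,(400,440),interpolation=2);b=cv2.resize(b,(400,320),interpolation=2)
o=np.zeros((440,800,3),np.uint8);o[:,:400]=a;o[:320,400:]=b
cv2.imwrite('pics/d1.png',o)"
```

```text
time_s: 1.92
eef_pos: [436.6, -284.9, 85.6]
eef_rot: [0.795, 0.607, -0.001, -0.002]
force: [-0.0, -0.4, 0.8]
grip_width: 44.0
gripper_force: 0.0
```

View pics/d1.png

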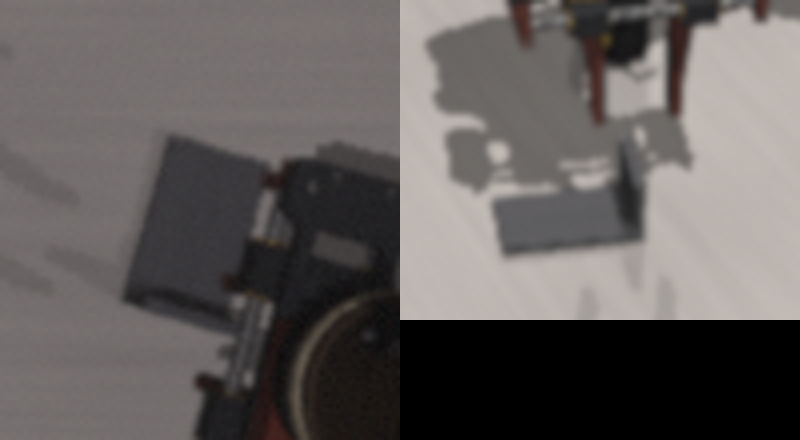

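In the scene crop the fingers, at (597,120) and (675,115), straddle the leg at (632,185). I'll correct by a few mm, lower and close.

```bash
python3 -m jog '[[0,[0.3,0.3,0],[0,0,0]],[0,[0,0,-2.2],[0,0,0]],[0,[0,0,-2.2],[0,0,0]],[0,[0,0,-1.8],[0,0,0]],[0,[0,0,0],[0,0,0]],[0,[0,0,0],[0,0,0]]]'; python3 where.py
```

```text
time_s: 2.78
eef_pos: [442.2, -281.8, 26.5]
eef_rot: [0.794, 0.608, 0.0, 0.001]
force: [0.6, 0.6, 0.5]
grip_width: 43.9
gripper_force: 0.0
t 2.775 tcp [ 442.155 -281.768   26.456] F [0.588 0.627 0.523] w 43.907776082365984 gf 0.0
bed coords [  31.067 -342.304   -7.945] F bed [0.514 0.735 0.456] tool y yaw 2.8766451806826105
rotvec to cleat [0.001 0.001 0.005]
rotvec to bed [-0.032 -0.135  0.056]
```

```bash
python3 -m jog '[[0,[0,0,-0.85],[0,0,0]],[-0.5,[0,0,0],[0,0,0]],[-1,[0,0,0],[0,0,0]],[-1,[0,0,0],[0,0,0]],[-1,[0,0,0],[0,0,0]],[-1,[0,0,0],[0,0,0]],[-1,[0,0,0],[0,0,0]]]'; python3 where.py
```

```text
time_s: 3.65
eef_pos: [441.3, -281.6, 17.2]
eef_rot: [0.794, 0.607, -0.0, -0.0]
force: [-0.7, -0.0, 2.7]
grip_width: 8.1
gripper_force: 30.0
t 3.65 tcp [ 441.32  -281.577   17.222] F [-0.745 -0.019  2.676] w 8.05678385617162 gf 29.999954402446747
bed coords [  28.934 -342.291  -16.97 ] F bed [-0.345 -0.173  2.75 ] tool y yaw 2.8765712420288017
rotvec to cleat [ 0.    -0.     0.005]
rotvec to bed [-0.033 -0.136  0.056]
```

```bash
python3 -m jog '[[-1,[0,0,2],[0,0,0]],[-1,[0,0,4.5],[0,0,0]],[-1,[0,0,5],[0,0,0]],[-1,[0.6,4.5,2],[0,0,0]],[-1,[0.6,4.9,0],[-0.011,-0.045,0.019]],[-1,[0.6,4.9,0],[-0.011,-0.045,0.019]],[-1,[0.6,4.9,0],[-0.011,-0.045,0.019]],[-1,[0.6,4.9,0],[0,0,0]],[-1,[0.6,4.9,0],[0,0,0]],[-1,[0.6,4.5,0],[0,0,0]]]'; python3 -m jog '[[-1,[0,0,0],[0,0,0]],[-1,[0,0,0],[0,0,0]]]' >/dev/null; python3 where.py
```

```text
time_s: 4.9
eef_pos: [482.6, 55.0, 151.6]
eef_rot: [0.775, 0.629, 0.043, 0.054]
force: [0.8, -0.7, -4.8]
grip_width: 7.7
gripper_force: 30.0
t 5.15 tcp [482.602  53.051 151.39 ] F [-0.047 -0.882 -4.385] w 7.838062390136093 gf 29.996668696403503
bed coords [ 18.844  -6.379 119.935] F bed [-0.475 -0.873 -4.361] tool y yaw 2.9342703460224824
rotvec to cleat [ 0.033  0.133 -0.052]
rotvec to bed [ 0.001 -0.003 -0.001]
```

```bash
python3 -m jog '[[-1,[0.2,0.25,-3.5],[0,0,0]],[-1,[0.2,0.2,-3],[0,0,0]],[-1,[0.1,0.1,-1.8],[0,0,0]],[-1,[0,0,0],[0,0,0]],[-1,[0,0,0],[0,0,0]]]' >/dev/null; python3 where.py;python3 -c "
from h import *
a=bot.snapshot('top')[:,:,::-1][95:250,185:285]; b=bot.snapshot('scene')[:,:,::-1][180:290,165:335]
a=cv2.resize(a,(360,558),interpolation=2);b=cv2.resize(b,(440,285),interpolation=2)
o=np.zeros((558,800,3),np.uint8);o[:,:360]=a;o[:285,360:]=b
cv2.imwrite('pics/d2.png',o)"
```

```text
t 5.775 tcp [488.766  58.208  69.652] F [-0.167  0.397 -5.398] w 7.630820529739928 gf 29.996745586395264
bed coords [12.379 -0.055 38.302] F bed [-0.995  0.354 -5.311] tool y yaw 2.9324794288315363
rotvec to cleat [ 0.033  0.135 -0.051]
rotvec to bed [ 0. -0.  0.]
```

View pics/d2.png

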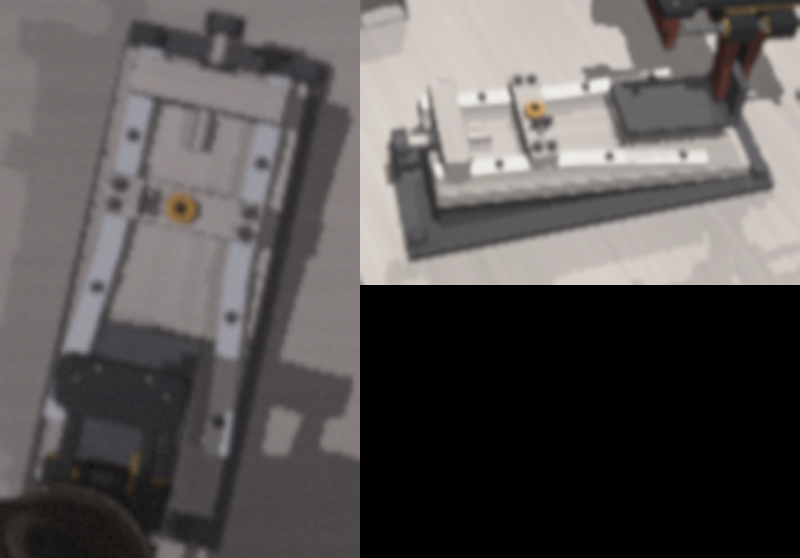

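```bash
python3 -c "
from h import *
np.set_printoptions(precision=2,suppress=True)
T=np.array([(108,323),(209,341)])/3.6-.4+[185,95]
S=(np.array([(622,137),(612,88)])-[360,0])/2.588-.4+[165,180]
P=tri(S,T);print(P)
Bm=(R.from_euler('z',-.209)*R.from_euler('y',-np.deg2rad(8))).as_matrix(); O=np.array([482,59.7,30.])
print((P[:,:3]-O)@Bm)
Q=O+np.array([[106,30,29],[106,-30,29]])@Bm.T
print('expected px crop top',(proj('top',Q)+.4-[185,95])*3.6,'scene',(proj('scene',Q)+.4-[165,180])*2.588+[360,0])
# stop screw tip at top crop (201,152)
for z in(6,11):
  p,d=ray('top',np.array([[201,152]])/3.6-.4+[185,95]); n=Bm[:,2]; X=p+d[0]*(((O+z*n-p)@n)/(d[0]@n)); print(z,(X-O)@Bm)
"
```

```text
[[590.58  65.89  62.51   6.16]
 [576.32   8.03  61.96   3.92]]
[[108.43  28.58  17.59]
 [106.43 -30.97  17.31]]
expected px crop top [[104.78 323.26]
 [204.28 345.83]] scene [[631.02 128.7 ]
 [612.5   78.96]]
6 [216.68  -1.88   6.  ]
11 [216.49  -2.27  11.  ]
```

```bash
python3 -m jog '[[-1,[0.07,0,-0.5],[0,0,0]],[-1,[0.07,0,-0.5],[0,0,0]],[-1,[0.06,0,-0.4],[0,0,0]],[-1,[0,0,0],[0,0,0]],[-1,[0,0,0],[0,0,0]]]' >/dev/null; python3 where.py; python3 -m jog '[[-1,[0.02,0,-0.2],[0,0,0]],[-1,[0,0,0],[0,0,0]],[-1,[0,0,0],[0,0,0]]]'
```

```text
t 6.5 tcp [490.516  59.066  55.118] F [ 0.352  0.359 -5.607] w 7.824671052062769 gf 29.996887743473053
bed coords [11.875  1.147 23.696] F bed [-0.513  0.425 -5.59 ] tool y yaw 2.933903973803649
rotvec to cleat [ 0.033  0.135 -0.052]
rotvec to bed [ 0.    -0.001 -0.001]
time_s: 6.88
eef_pos: [490.7, 59.0, 53.2]
eef_rot: [0.775, 0.628, 0.044, 0.054]
force: [-0.3, -0.4, -4.7]
grip_width: 7.9
gripper_force: 30.0
```

```bash
for i in 1; do python3 -m jog '[[-1,[0.02,0,-0.15],[0,0,0]],[-1,[0,0,0],[0,0,0]],[-1,[0,0,0],[0,0,0]]]'; done; python3 -m jog '[[-1,[0.02,0,-0.15],[0,0,0]],[-1,[0,0,0],[0,0,0]],[-1,[0,0,0],[0,0,0]]]'; python3 -m jog '[[-1,[0.02,0,-0.1],[0,0,0]],[-1,[0,0,0],[0,0,0]],[-1,[0,0,0],[0,0,0]]]'
```

```text
time_s: 7.25
eef_pos: [490.9, 59.0, 51.6]
eef_rot: [0.775, 0.628, 0.044, 0.054]
force: [-0.2, 0.5, -4.8]
grip_width: 7.9
gripper_force: 30.0
time_s: 7.62
eef_pos: [491.1, 59.0, 50.1]
eef_rot: [0.775, 0.628, 0.044, 0.054]
force: [-0.1, 0.7, -5.8]
grip_width: 7.9
gripper_force: 30.0
time_s: 8.0
eef_pos: [491.3, 59.0, 49.1]
eef_rot: [0.775, 0.628, 0.044, 0.054]
force: [0.5, -0.2, -5.1]
grip_width: 8.4
gripper_force: 30.0
```

```bash
python3 -m jog '[[-1,[0.01,0,-0.1],[0,0,0]],[-1,[0,0,0],[0,0,0]],[-1,[0,0,0],[0,0,0]]]' | grep -E "pos|force:"; python3 -m jog '[[-1,[0.01,0,-0.1],[0,0,0]],[-1,[0,0,0],[0,0,0]],[-1,[0,0,0],[0,0,0]]]'| grep -E "pos|force:"; python3 -m jog '[[-1,[0.01,0,-0.1],[0,0,0]],[-1,[0,0,0],[0,0,0]],[-1,[0,0,0],[0,0,0]]]'| grep -E "pos|force:"
```

```text
eef_pos: [491.5, 59.0, 48.7]
force: [-4.7, -0.4, 4.9]
gripper_force: 30.0
eef_pos: [491.5, 59.0, 48.7]
force: [-11.3, -1.5, 20.7]
gripper_force: 30.0
eef_pos: [491.6, 59.2, 48.1]
force: [-12.6, -1.0, 27.3]
gripper_force: 30.0
```

```bash
python3 -m jog '[[-1,[-0.02,0,0.2],[0,0,0]],[-1,[0,0,0],[0,0,0]],[-0.5,[0,0,0],[0,0,0]],[0,[0,0,0],[0,0,0]],[0,[0,0,0],[0,0,0]],[0,[0,0,0],[0,0,0]]]'; python3 where.py; python3 -m jog '[[0,[-0.3,0,2.5],[0,0,0]],[0,[-0.7,0,5],[0,0,0]],[0,[-4,0.9,0],[0,0,0]],[-1,[-4,0.9,0],[0,0,0]],[-1,[-3,0.6,0],[0,0,0]],[-1,[0,0,0],[0,0,0]]]' >/dev/null; python3 where.py; python3 -c "
from h import *
a=bot.snapshot('top')[:,:,::-1][95:250,185:285]; b=bot.snapshot('scene')[:,:,::-1][180:290,165:335]
a=cv2.resize(a,(360,558),interpolation=2);b=cv2.resize(b,(440,285),interpolation=2)
o=np.zeros((558,800,3),np.uint8);o[:,:360]=a;o[:285,360:]=b
cv2.imwrite('pics/d3.png',o)"
```

```text
time_s: 9.88
eef_pos: [491.6, 59.0, 48.2]
eef_rot: [0.775, 0.628, 0.044, 0.054]
force: [0.8, 0.4, -0.2]
grip_width: 42.7
gripper_force: 0.0
t 9.875 tcp [491.568  59.013  48.204] F [ 0.782  0.421 -0.188] w 42.66563066250934 gf 0.0
bed coords [11.943  1.313 16.704] F bed [ 0.645  0.574 -0.28 ] tool y yaw 2.933672831895883
rotvec to cleat [ 0.033  0.135 -0.052]
rotvec to bed [ 0.    -0.    -0.001]
t 10.625 tcp [369.897  82.803 123.254] F [-0.027 -0.02   0.473] w 17.78078340131277 gf 0.0
bed coords [-100.365   -0.659  108.276] F bed [ 0.043 -0.026  0.471] tool y yaw 2.9354250416477146
rotvec to cleat [ 0.034  0.135 -0.054]
rotvec to bed [ 0.002 -0.    -0.003]
```

View pics/d3.png

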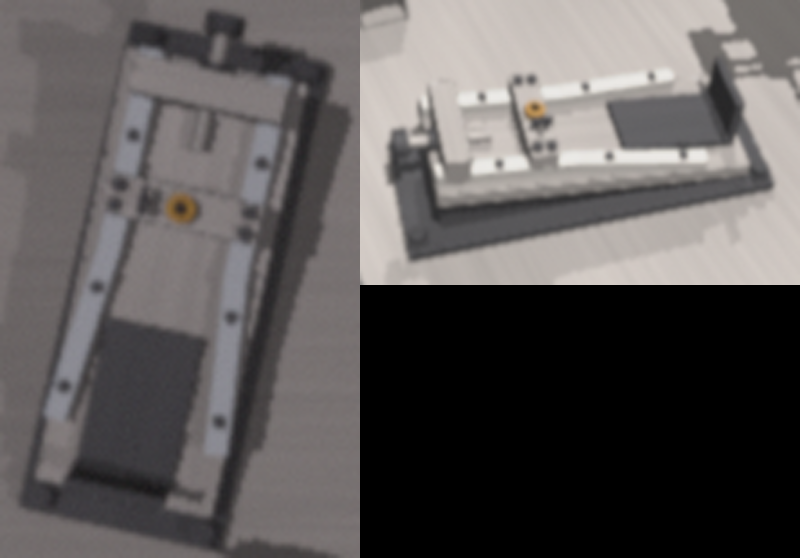

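The cleat lies flat between the guides. Its foot end runs from (108,320) to (206,337) in the top crop, slightly toward the +y guide, and the screw tip is at (201,152). That leaves about 108 mm of travel. Next I'll bring the closed fingers down behind the leg.

```bash
python3 -m jog '[[-1,[2.2,-0.5,-2.8],[0,0,0]],[-1,[2.2,-0.5,-2.8],[0,0,0]],[-1,[2.2,-0.5,-2.8],[0,0,0]],[-1,[0,0,0],[0,0,0]],[-1,[0,0,0],[0,0,0]]]' >/dev/null; python3 where.py
```

```text
t 11.35 tcp [437.246  68.245  39.259] F [0.442 0.747 0.554] w 0.7202316030223586 gf 0.0
bed coords [-43.821  -0.926  15.509] F bed [0.352 0.822 0.51 ] tool y yaw 2.9337492684529662
rotvec to cleat [ 0.032  0.134 -0.052]
rotvec to bed [ 0.    -0.001 -0.001]
```

```bash
python3 -m jog '[[-1,[0.78,-0.18,0.08],[0,0,0]],[-1,[0.78,-0.18,0.08],[0,0,0]],[-1,[0.78,-0.17,0.08],[0,0,0]],[-1,[0.58,-0.12,0.08],[0,0,0]],[-1,[0.29,-0.06,0.04],[0,0,0]],[-1,[0.29,-0.06,0.04],[0,0,0]],[-1,[0.29,-0.06,0.04],[0,0,0]],[-1,[0.29,-0.06,0.04],[0,0,0]],[-1,[0,0,0],[0,0,0]]]' >/dev/null; python3 where.py
```

```text
t 12.475 tcp [478.058  58.98   43.842] F [ 0.392 -0.131 -0.38 ] w 0.34309475580379273 gf 0.3646526452212129
bed coords [-1.745 -1.522 14.223] F bed [ 0.354 -0.046 -0.433] tool y yaw 2.933697687129798
rotvec to cleat [ 0.033  0.135 -0.052]
rotvec to bed [ 0.    -0.001 -0.001]
```

```bash
python3 -m jog '[[-1,[0.29,-0.06,0.04],[0,0,0]],[-1,[0.29,-0.06,0.04],[0,0,0]],[-1,[0.29,-0.06,0.04],[0,0,0]]]' >/dev/null; python3 where.py|head -2;  python3 -m jog '[[-1,[0.29,-0.06,0.04],[0,0,0]],[-1,[0.29,-0.06,0.04],[0,0,0]],[-1,[0.29,-0.06,0.04],[0,0,0]]]' >/dev/null; python3 where.py|head -2
```

```text
t 12.85 tcp [486.975  57.207  45.115] F [-2.18   0.424 -0.185] w 0.31201812123301303 gf 1.3451073499163613
bed coords [ 7.435 -1.407 14.219] F bed [-2.224 -0.037  0.126] tool y yaw 2.93380017040998
t 13.225 tcp [495.825  55.431  46.382] F [-2.237  0.917  0.92 ] w 0.48381457860928684 gf 1.4003516512457281
bed coords [16.549 -1.308 14.217] F bed [-2.227  0.433  1.242] tool y yaw 2.9337167140261373
```

```bash
python3 -m jog '[[-1,[0.48,-0.1,0.07],[0,0,0]],[-1,[0.48,-0.1,0.07],[0,0,0]],[-1,[0.48,-0.1,0.07],[0,0,0]],[-1,[0.48,-0.1,0.07],[0,0,0]],[-1,[0.48,-0.1,0.07],[0,0,0]]]' >/dev/null; python3 where.py|head -2;  python3 -m jog '[[-1,[0.48,-0.1,0.07],[0,0,0]],[-1,[0.48,-0.1,0.07],[0,0,0]],[-1,[0.48,-0.1,0.07],[0,0,0]],[-1,[0.48,-0.1,0.07],[0,0,0]],[-1,[0.3,-0.06,0.04],[0,0,0]],[-1,[0,0,0],[0,0,0]]]' >/dev/null; python3 where.py|head -2; python3 -c "
from h import *
a=bot.snapshot('top')[:,:,::-1][95:250,185:285]; b=bot.snapshot('scene')[:,:,::-1][180:290,165:335]
a=cv2.resize(a,(360,558),interpolation=2);b=cv2.resize(b,(440,285),interpolation=2)
o=np.zeros((558,800,3),np.uint8);o[:,:360]=a;o[:285,360:]=b
cv2.imwrite('pics/d4.png',o)"
```

```text
t 13.85 tcp [519.901  50.313  49.881] F [-2.606  0.015  1.019] w 0.6568415300132151 gf 1.329646868398413
bed coords [41.411 -1.319 14.257] F bed [-2.386 -0.526  1.365] tool y yaw 2.9336639801734234
t 14.6 tcp [542.404  45.811  53.193] F [ 0.47  -0.058  0.425] w 0.5919504587690984 gf 0.12825040183088277
bed coords [64.596 -1.054 14.343] F bed [0.526 0.041 0.356] tool y yaw 2.93352256149109
```

View pics/d4.png

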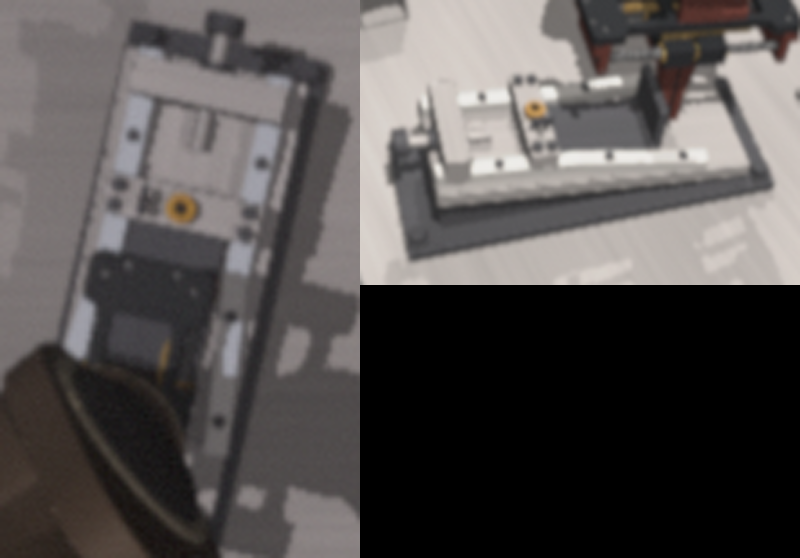

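The foot has gone in under the bushing plate, with its end near (175,230) in the top crop, and runs straight in the channel. I'll carry on gently.

```bash
python3 -m jog '[[-1,[0.29,-0.06,0.04],[0,0,0]],[-1,[0.29,-0.06,0.04],[0,0,0]],[-1,[0.29,-0.06,0.04],[0,0,0]],[-1,[0.29,-0.06,0.04],[0,0,0]]]' >/dev/null; python3 where.py|head -2;  python3 -m jog '[[-1,[0.29,-0.06,0.04],[0,0,0]],[-1,[0.29,-0.06,0.04],[0,0,0]],[-1,[0.29,-0.06,0.04],[0,0,0]],[-1,[0.29,-0.06,0.04],[0,0,0]]]' >/dev/null; python3 where.py|head -2;  python3 -m jog '[[-1,[0.15,-0.03,0.02],[0,0,0]],[-1,[0.15,-0.03,0.02],[0,0,0]],[-1,[0,0,0],[0,0,0]]]' >/dev/null; python3 where.py|head -2
```

```text
t 15.2 tcp [553.51   43.364  54.65 ] F [-3.592  1.299  1.802] w 0.4820226548281585 gf 1.7557218368165195
bed coords [76.06  -1.144 14.203] F bed [-3.496  0.526  2.311] tool y yaw 2.933656597069658
t 15.7 tcp [565.162  40.972  56.241] F [-3.486  0.42   2.022] w 0.5698285353711071 gf 1.7573469376657158
bed coords [88.06  -1.066 14.123] F bed [-3.182 -0.312  2.489] tool y yaw 2.9336830375762473
t 16.075 tcp [568.232  40.379  56.668] F [-1.269 -0.729  0.177] w 0.55307931997449 gf 1.0905484948307276
bed coords [91.216 -1.009 14.111] F bed [-1.055 -0.977  0.327] tool y yaw 2.933633038171313
```

```bash
python3 -m jog '[[-1,[0.1,-0.02,0.015],[0,0,0]],[-1,[0.1,-0.02,0.015],[0,0,0]]]' |grep force:; python3 -m jog '[[-1,[0.1,-0.02,0.015],[0,0,0]],[-1,[0.1,-0.02,0.015],[0,0,0]]]' |grep force:; python3 -m jog '[[-1,[0.1,-0.02,0.015],[0,0,0]]]' |grep force:; python3 -m jog '[[-1,[0.1,-0.02,0.015],[0,0,0]]]' |grep force:; python3 -m jog '[[-1,[0.1,-0.02,0.015],[0,0,0]]]' |grep force:; python3 where.py|head -2
```

```text
force: [-2.9, 0.2, 1.1]
gripper_force: 1.6
force: [-3.6, -1.0, 0.8]
gripper_force: 1.6
force: [-2.6, 0.1, 0.7]
gripper_force: 1.5
force: [-3.3, -0.3, 0.6]
gripper_force: 1.5
force: [-3.0, -0.2, 0.9]
gripper_force: 1.5
t 16.95 tcp [575.056  39.018  57.666] F [-3.014 -0.222  0.93 ] w 0.686365783803148 gf 1.4660685451235622
bed coords [98.245 -0.925 14.131] F bed [-2.745 -0.843  1.325] tool y yaw 2.9336573116361038
```

```bash
python3 -m jog '[[-1,[0.1,-0.02,0.015],[0,0,0]]]' |grep force:; python3 -m jog '[[-1,[0.1,-0.02,0.015],[0,0,0]]]' |grep force:; python3 -m jog '[[-1,[0.08,-0.016,0.012],[0,0,0]]]' |grep force:;  python3 where.py|head -2
```

```text
force: [-3.4, 0.4, 1.1]
gripper_force: 1.4
force: [-3.3, -0.1, 0.0]
gripper_force: 1.4
force: [-3.8, 0.1, 0.1]
gripper_force: 1.4
t 17.325 tcp [577.863  38.422  58.11 ] F [-3.754  0.128  0.071] w 0.34919556227605014 gf 1.3859388255514205
bed coords [101.148  -0.925  14.171] F bed [-3.653 -0.653  0.585] tool y yaw 2.933672826136571
```

```bash
python3 -m jog '[[-1,[0.05,-0.01,0.007],[0,0,0]]]' |grep -m1 force:; python3 -m jog '[[-1,[0.05,-0.01,0.007],[0,0,0]]]' |grep -m1 force:; python3 -m jog '[[-1,[0.05,-0.01,0.007],[0,0,0]]]' |grep force:;  python3 where.py|head -2
```

```text
force: [-2.8, -0.5, 0.9]
force: [-3.2, -0.0, -0.3]
force: [-2.0, -1.4, 0.3]
gripper_force: 1.4
t 17.7 tcp [579.311  38.143  58.319] F [-2.031 -1.441  0.338] w 0.3115488587191983 gf 1.3718349061673507
bed coords [102.638  -0.897  14.173] F bed [-1.625 -1.831  0.57 ] tool y yaw 2.9336285395628123
```

```bash
python3 -m jog '[[-1,[0.05,-0.01,0.007],[0,0,0]]]' |grep -m1 force:; python3 -m jog '[[-1,[0.05,-0.01,0.007],[0,0,0]]]' |grep force:;  python3 where.py|head -2
```

```text
force: [-2.2, -0.4, -0.8]
force: [-2.8, -1.2, -0.4]
gripper_force: 1.4
t 17.95 tcp [580.318  37.966  58.449] F [-2.824 -1.163 -0.41 ] w 0.22246377116535243 gf 1.382466138456948
bed coords [103.668  -0.861  14.16 ] F bed [-2.554 -1.723 -0.056] tool y yaw 2.9337016795454054
```

```bash
python3 -m jog '[[-1,[0.05,-0.01,0.007],[0,0,0]]]' |grep force:; python3 -m jog '[[-1,[0.05,-0.01,0.007],[0,0,0]]]' |grep force:
```

```text
force: [-4.1, 0.1, -0.2]
gripper_force: 1.4
force: [-3.1, -1.0, -0.1]
gripper_force: 1.4
```

```bash
python3 -m jog '[[-1,[0.05,-0.01,0.007],[0,0,0]]]' |grep force:; python3 -m jog '[[-1,[0.05,-0.01,0.007],[0,0,0]]]' |grep force:
```

```text
force: [-2.8, -0.6, -0.4]
gripper_force: 1.4
force: [-3.5, -1.0, 0.4]
gripper_force: 1.4
```

```bash
python3 -m jog '[[-1,[0.05,-0.01,0.007],[0,0,0]]]' |grep force:; python3 -m jog '[[-1,[0.05,-0.01,0.007],[0,0,0]]]' |grep force:
```

```text
force: [-4.8, -1.4, 0.4]
gripper_force: 2.3
force: [-7.3, -0.3, 2.0]
gripper_force: 3.3
```

```bash
python3 -m jog '[[-1,[0,0,0],[0,0,0]]]' |grep force:; python3 -m jog '[[-1,[0.02,-0.004,0.003],[0,0,0]]]' |grep force:;python3 where.py|head -2
```

```text
force: [-5.2, -0.6, 2.0]
gripper_force: 2.8
force: [-6.7, -1.1, 2.5]
gripper_force: 3.3
t 18.95 tcp [582.631  37.412  58.71 ] F [-6.739 -1.095  2.516] w 0.2870359187887763 gf 3.3461986295878887
bed coords [106.058  -0.924  14.087] F bed [-5.953 -2.47   3.377] tool y yaw 2.933935397841735
```

```bash
python3 -m jog '[[-1,[0.02,-0.004,0.003],[0,0,0]]]' |grep force:; python3 -m jog '[[-1,[0.02,-0.004,0.003],[0,0,0]]]' |grep force:;python3 where.py|head -2
python3 -c "
from h import *
a=bot.snapshot('top')[:,:,::-1][115:165,205:265]; b=bot.snapshot('scene')[:,:,::-1][195:265,180:270]
a=cv2.resize(a,(480,400),interpolation=2);b=cv2.resize(b,(315,245),interpolation=2)
o=np.zeros((400,800,3),np.uint8);o[:,:480]=a;o[:245,485:]=b
cv2.imwrite('pics/d5.png',np.clip(o*1.6,0,255).astype(np.uint8))"
```

```text
force: [-8.5, -0.7, 2.4]
gripper_force: 3.7
force: [-8.0, -0.7, 3.5]
gripper_force: 4.1
t 19.2 tcp [582.633  37.405  58.69 ] F [-8.035 -0.66   3.542] w 0.33286812783232467 gf 4.0788407740183175
bed coords [106.058  -0.93   14.066] F bed [-7.156 -2.313  4.583] tool y yaw 2.9340322056496064
```

View pics/d5.png

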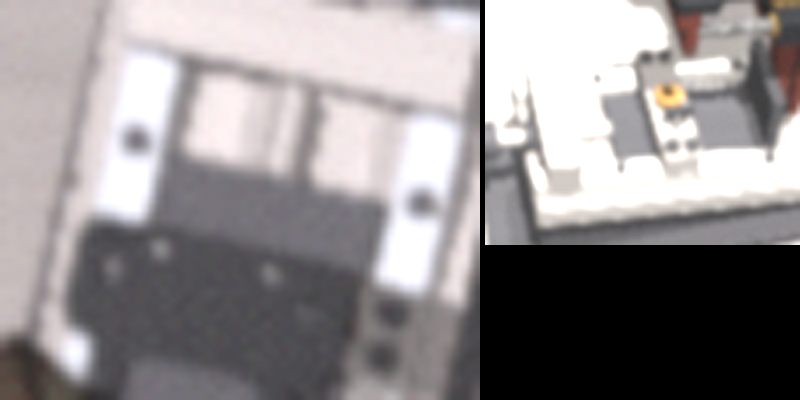

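The foot's end edge meets the screw end at about (290,180), and the tool is held fast there while the force builds to 8 N, so the cleat is home. I'll back off and clear the jig.

```bash
python3 -m jog '[[-1,[-0.1,0.02,-0.01],[0,0,0]],[-1,[-0.3,0.06,-0.03],[0,0,0]],[-1,[-1.5,0.3,-0.15],[0,0,0]],[-1,[-2,0.4,1],[0,0,0]],[-1,[-2,0.4,4],[0,0,0]],[-1,[-1,0,5],[0,0,0]],[-1,[-4,0,4],[0,0,0]],[-1,[0,0,0],[0,0,0]],[-1,[0,0,0],[0,0,0]]]' | grep -E "time|force:"; python3 -c "
from h import *
a=bot.snapshot('top')[:,:,::-1][95:250,185:285]
cv2.imwrite('pics/d6.png',cv2.resize(a,(360,558),interpolation=2))"
```

```text
time_s: 20.42
force: [-0.8, -0.1, 0.0]
gripper_force: 0.0
```

View pics/d6.png

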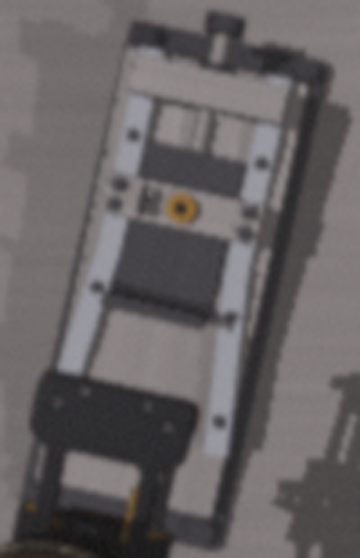

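The foot end at (195,153) still touches the screw tip, the cleat sits straight in the channel, and the robot is clear of it.

```bash
python3 -c "
from bench import bot
print(bot.hand_in())"
```

```text
the job is handed in; nothing more can be done
None
```

The larger cleat lies flat in the jig with its foot end touching the stop screw, pressed home with about 8 N measured at the wrist (15 N limit). The arm was clear of it and the job was handed in at about 20 s; no verdict came back.

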